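# Lock the grinder's burr hub with the hex key

### The arm

A 6-joint arm with a two-finger parallel gripper is mounted at the origin on a cart in front of the work surface, level with it; the furniture and walls round the work are solid. World frame = base frame: x ahead of the robot, y to its left, z up, the work surface at z = 0. Lengths are in m, angles in rad, forces in N, time in s.
With the tool pointing down it reaches from about 0.4 to 0.825 m from the base axis. Payload 7 kg.
Tool frame: the origin (TCP) lies at the centre of the arm's flange, where the gripper is bolted on; the fingertips stand 178 mm ahead of it and the grasp point (between the pads) lies 159 mm ahead of it; z points along the fingers, y is the direction in which the jaws open and shut (so a half turn about z gives the same grasp; the last joint's range is limited). The gripper opens to 88 mm and grips with 3 to 60 N. Pads are 19 mm wide; open, the fingers measure 130 mm over their backs; the gripper's body (78 mm by 193 mm) begins 47 mm behind the grasp point.
Start: joints at [0.288, 0.359, 0.012, 0, -1.224, -0.288], TCP at [0.675, -0, 0.405] pointing down, gripper open.
Joint ranges: [-3.07, 3.07], [-1.43, 2.12], [-1.02, 1.25], [-3.03, 1.67], [-3.05, -0], [-3.03, 3.03]. Speed limits (rad/s): [2.39, 2.39, 3.01, 3.14, 3.14, 3.14].

### API

Orientations are given as [roll, pitch, yaw] about the fixed x, y, z axes, in that order (R = Rz(yaw) Ry(pitch) Rx(roll)).
In Python, from station import * gives the robot as it stands.
- The arm moves only by the tool send_rows, never from a script. Its argument "motion" is a list of rows, each an object with "offset": the shift along the tool's x, y, z in cm, a list of three; "turn": the turn about the tool's z in degrees. In form: [{"offset": [x, y, z], "turn": turn}, ...]. A call has 1 to 8 rows; each row is the pose to reach, as a shift and turn from the pose commanded when the call began, along the tool's axes at that moment; what a row does not reach only later rows make up. A row lasts 1/10 s, in which the tool goes at most 50 mm and 8.59 degrees, less where a joint would pass 70% of its speed; a pose out of reach is approached as far as the arm can. A call with a gripper value outside its range is refused whole. "hand" is the opening, from -1 (shut) to 1 (fully open), set as the call begins (left out, the last holds). The fingers move at their own pace and stop on an object; "squeeze" is the grip in N (left out, the last holds). Time passes only in rows, so rows that repeat a pose let the fingers close. It gives the time, the measured TCP pose, the force and the opening at its end, in the units of the state.
- get_state(): the state, without advancing time (a new reading comes with each control period).
- grab_frame(name): name is "scene" or "side" or "wrist"; returns a dict with "frame" (480x640x3 uint8, blue, green, red), "range_z" (480x640 float32, m along the optical axis (not along the pixel's ray), 0 where there is no reading), "vertical_fov" (degrees; the focal length in pixels is half the picture's height over the tangent of half this angle, whatever the lens; pixels are square), "cx", "cy" (the principal point, pixels), "cam_to_world" (4x4, takes a point from camera to world coordinates). Camera axes: x right, y up, looking along -z (the intrinsics and any distortion apply to the point x, -y, -z); pixel columns grow to the right and rows downward; lengths in m; the calibration is good to about 2 mm. A picture is of the moment at which its call begins.
- job_done(): hands the job in, once; it reports no verdict.
The state is a dict: "t": time; "q": joint angles; "qd": joint speeds; "joint_efforts": joint torques, N m; "eef_pos": TCP position; "ee_rot": TCP orientation; "force": force on the tool from outside, world axes, zero at the start; "moment": the same for the moment, N m; "width": finger opening in m.
Only numpy, scipy, OpenCV 4.12 (cv2) and the standard library are available. Lean on these libraries where they do the work, as an engineer would, in place of code of your own. Each camera call takes 0.05 s, during which the arm holds its last target. There are 200 camera calls.

### The job

Take the large T-handled hex key out of its wooden block, seat it fully in the hexagonal socket on top of the spice grinder, and with it turn the hub clockwise (seen from above) until it comes up against its stop, where the black notch on the hub meets the raised mark on the housing. Let go and leave the key standing upright in the socket; leave the small key in its block.

Things in the scene. Friction and masses are not known exactly. Their poses are not given: they have to be found in the camera images.
- large_key: Large T-handled metal hex key, 200 g, upright in either wooden block. Origin: centre of the hexagon's lower end, z up. Hexagon 30 mm across flats to z = 45 mm, its lowest 6 mm tapered, corners every 60 degrees from +x. Collar, 50 mm wide, at z = 45-51 mm rests on the block; thin stem above; handle bar at z = 70-94 mm, 84 mm long along x, 16 mm thick along y. Lift it over 60 mm to clear the block.
- small_key: Small T-handled hex key of the same metal, too small for the socket; it stays in its block. Hexagon 18 mm across flats, bar 48 mm long, 12 mm thick, at z = 70-86 mm, collar 49 mm wide. Origin and axes as for the large key. The two wooden blocks are alike: fixed, round, 64 mm across, 60 mm high, with a 41 mm hole; which key is nearer changes.
- socket (a point): Centre of the mouth of the hex socket, at the hub's top, 70 mm up, in the middle of the grinder (fixed round white housing, 128 mm across, 66 mm high). z up; turns with the hub; hexagon corners every 60 degrees from x. The mouth is a hexagonal funnel 8 mm wide and 12 mm deep, then a hexagon 33.2 mm across flats down to the floor 34 mm below this point, where a seated key's origin rests.
- hub (a joint): Angle of the grinder's steel hub (82 mm across) in rad, growing clockwise seen from above, 0 to its stop at 1.2. It starts between 0 and 0.3, stays where it is left and takes about 0.15 N m. At the stop the black notch on the hub's rim meets the raised mark on the housing. A seated key has up to about 13 degrees of play either way before it drives the hub.

How it is judged:
By the outcome, as a careful person would: the job done as asked, in the order asked, and still so for the second after the job is handed in, with the robot touching nothing.
It also fails if it takes over 42 s, if anything falls off the work surface, if the arm or the gripper's body presses on something with over 40 N, if the wrist force passes 120 N, or if a joint passes its speed limit or range.

## Working session

There is one attempt and no reset: what is moved stays moved. The work goes in short steps, Python scripts to look and compute and a tool call to move; the robot and the scene stay as the last step left them, time stands still between calls to the robot, and variables do not carry over. Pictures are saved under pics/ and viewed, about 8 in all and at most 12, crops included, and the job is handed in when it is done.

Besides the shell and the picture viewer there is one more tool, called after ">>>" as name(argument=value, ...) on one line, values as JSON. send_rows: Moves the arm, as the interface text tells. Its arguments: {"type":"object","properties":{"motion":{"type":"array"},"hand":{"type":"number"},"squeeze":{"type":"number"}},"required":["motion"]}

```bash
mkdir -p pics; ls; cat > h.py <<'E'
from station import *
import numpy as np, cv2
from scipy.spatial.transform import Rotation as R
def cloud(g):
    f=240/np.tan(np.radians(g["vertical_fov"])/2); d=g["range_z"]
    v,u=np.mgrid[:480,:640]
    p=np.stack([(u-g["cx"])/f*d,-(v-g["cy"])/f*d,-d,np.ones_like(d)],-1)
    P=(p@np.array(g["cam_to_world"]).T)[...,:3]; P[d<=0]=np.nan
    return P
def ray(g,u,v,z):
    f=240/np.tan(np.radians(g["vertical_fov"])/2); T=np.array(g["cam_to_world"])
    w=T[:3,:3]@np.array([(u-g["cx"])/f,-(v-g["cy"])/f,-1]); o=T[:3,3]
    return o+w*(z-o[2])/w[2]
E
python3 - <<'E'
from h import *
s=get_state(); print({k:np.round(v,3) for k,v in s.items()})
ims=[]
for n in ["scene","side","wrist"]:
    g=grab_frame(n); np.save(f"pics/{n}0.npy",g,allow_pickle=True); ims.append(g["frame"]); print(n,g["vertical_fov"],g["cx"],g["cy"],[k for k in g],np.round(g["cam_to_world"],3).tolist())
    cv2.imwrite(f"pics/{n}0.png",g["frame"])
E
```

```text
pics
{'t': np.float64(0.0), 'q': array([ 0.288,  0.359,  0.011, -0.   , -1.224, -0.288]), 'qd': array([-0.001, -0.   ,  0.001, -0.   ,  0.   , -0.001]), 'joint_efforts': array([-1.0000e-03, -5.8273e+01,  2.9306e+01,  6.9970e+00,  7.0000e-03,
       -0.0000e+00]), 'eef_pos': array([ 0.675, -0.   ,  0.404]), 'ee_rot': array([ 3.14 , -0.   , -1.571]), 'force': array([-0.483, -0.179, -0.464]), 'moment': array([-0.02 ,  0.021,  0.009]), 'width': np.float64(0.088)}
scene 54.46031201051183 321.12627191462343 237.328804488869 ['frame', 'range_z', 'vertical_fov', 'cx', 'cy', 'cam_to_world'] [[-0.889, 0.242, -0.387, 0.209], [-0.457, -0.498, 0.737, 0.6], [-0.014, 0.833, 0.554, 0.56], [0.0, 0.0, 0.0, 1.0]]
side 43.307972621328524 321.28648981181436 240.30615099665113 ['frame', 'range_z', 'vertical_fov', 'cx', 'cy', 'cam_to_world'] [[-0.825, 0.265, -0.499, 0.1], [-0.565, -0.39, 0.727, 0.597], [-0.002, 0.882, 0.471, 0.478], [0.0, 0.0, 0.0, 1.0]]
wrist 69.8140303495748 314.2577257504044 233.85094239059424 ['frame', 'range_z', 'vertical_fov', 'cx', 'cy', 'cam_to_world'] [[-1.0, -0.001, 0.002, 0.675], [0.001, -0.951, -0.309, -0.084], [0.002, -0.309, 0.951, 0.384], [0.0, 0.0, 0.0, 1.0]]
```

View pics/scene0.png

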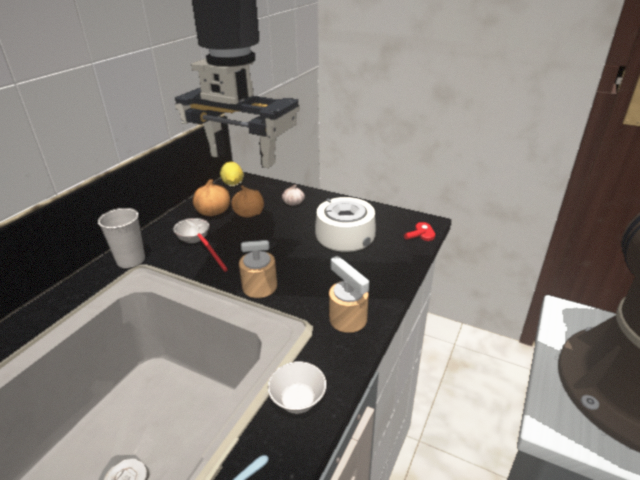

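View pics/wrist0.png

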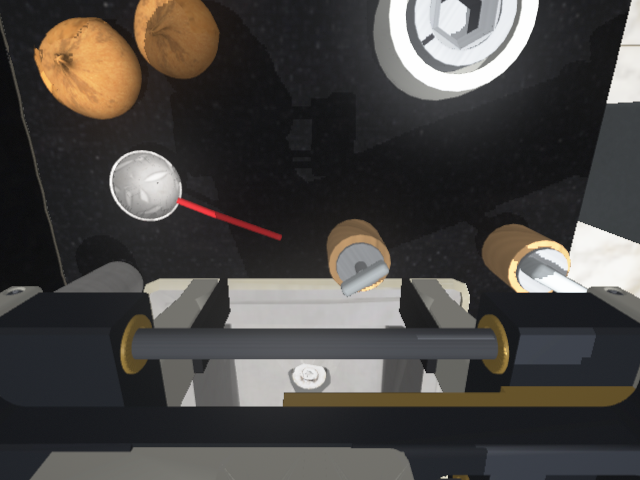

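The scene shows the large key at about (350,285), the small key at (257,265) and the grinder at (345,222). The wrist view has the hub at (460,20), with the notch near (425,45).

```bash
python3 - <<'E'
from h import *
for n in ["scene","side","wrist"]:
    g=np.load(f"pics/{n}0.npy",allow_pickle=True).item(); P=cloud(g); z=P[...,2]
    # table reach region
    print(n,"table z", np.nanmedian(z[(abs(z)<.02)]))
    m=((z>.098)&(z<.125)&(P[...,0]>.3)&(P[...,0]<.95)&(abs(P[...,1])<.5)).astype(np.uint8)
    k,l,st,c=cv2.connectedComponentsWithStats(m)
    for i in range(1,k):
        if st[i,4]<40: continue
        q=P[l==i]; (cx,cy),(w,h),a=cv2.minAreaRect(q[:,:2].astype(np.float32)*1000)
        print(" hi",c[i].round(),st[i,4],np.median(q,0).round(4),[round(x,1) for x in (cx,cy,w,h,a)], np.percentile(z[l==i],[5,50,95]).round(4))
    m=((z>.061)&(z<.078)&(P[...,0]>.3)&(P[...,0]<.95)&(abs(P[...,1])<.5)).astype(np.uint8)
    k,l,st,c=cv2.connectedComponentsWithStats(m)
    for i in range(1,k):
        if st[i,4]<150: continue
        q=P[l==i]; (cx,cy),r=cv2.minEnclosingCircle(q[:,:2].astype(np.float32)*1000)
        print(" mid",c[i].round(),st[i,4],np.median(q,0).round(4),round(cx,1),round(cy,1),round(r,1))
g=np.load("pics/wrist0.npy",allow_pickle=True).item()
cv2.imwrite("pics/w1.png",cv2.resize(g["frame"][0:110,360:550],None,fx=4,fy=4,interpolation=2))
g=np.load("pics/scene0.npy",allow_pickle=True).item()
cv2.imwrite("pics/s1.png",cv2.resize(g["frame"][190:340,300:400],None,fx=4,fy=4,interpolation=2))
a=cv2.imread("pics/w1.png");b=cv2.imread("pics/s1.png")
cv2.imwrite("pics/ws.png",np.hstack([cv2.resize(a,(480,278)),cv2.resize(b[:278*1],(400,278))])[:, :800])
E
```

```text
scene table z -0.00029536160303467174
 hi [118. 218.] 198 [0.9121 0.0998 0.1013] [908.9, 100.7, 69.1, 72.6, 48.9] [0.0985 0.1013 0.1034]
 hi [254. 243.] 94 [0.6269 0.056  0.0996] [627.4, 53.7, 45.5, 12.6, 36.0] [0.0984 0.0996 0.1013]
 hi [350. 272.] 460 [0.4391 0.0652 0.1071] [443.0, 60.3, 16.8, 84.8, 61.6] [0.0994 0.1071 0.109 ]
 mid [209. 189.] 168 [ 0.8722 -0.1212  0.0653] 879.5 -126.3 27.9
 mid [345. 213.] 1228 [ 0.5504 -0.1596  0.0657] 553.1 -168.3 61.4
 mid [124. 238.] 254 [0.8843 0.1195 0.0698] 905.1 103.7 31.9
 mid [257. 260.] 357 [0.6237 0.0584 0.0652] 627.5 53.3 25.8
 mid [346. 293.] 365 [0.4432 0.0679 0.0652] 445.1 60.6 26.5
side table z -0.0008855221777719635
 hi [ 72. 192.] 291 [0.9112 0.1023 0.1008] [908.9, 100.6, 69.9, 73.9, 46.9] [0.0981 0.1008 0.1028]
 hi [229. 228.] 104 [0.6252 0.0547 0.0993] [626.3, 56.4, 46.0, 10.0, 33.5] [0.0981 0.0993 0.1004]
 hi [339. 267.] 660 [0.4374 0.0667 0.1066] [442.2, 61.8, 16.3, 83.0, 61.3] [0.099  0.1066 0.1084]
 mid [195. 173.] 213 [ 0.8717 -0.1217  0.0658] 875.5 -127.8 25.5
 mid [357. 209.] 1715 [ 0.5479 -0.1593  0.0649] 553.2 -167.1
[... 162 characters left out ...]
 0.0648] 442.7 61.1 25.8
wrist table z -3.787162372650976e-05
 hi [553. 278.] 954 [0.4649 0.0471 0.1083] [455.7, 52.4, 16.1, 58.1, 61.6] [0.1006 0.1083 0.1099]
 hi [365. 280.] 561 [0.6279 0.0515 0.1003] [627.8, 52.1, 46.9, 11.7, 33.5] [0.0986 0.1003 0.1016]
 mid [457.  51.] 4266 [ 0.5561 -0.1371  0.0657] 554.1 -168.3 60.4
 mid [461.  33.] 4106 [ 0.5532 -0.1517  0.0693] 554.2 -167.9 41.0
 mid [161.  25.] 573 [ 0.7979 -0.1586  0.0644] 798.6 -159.7 12.0
 mid [73. 66.] 2732 [ 0.8734 -0.1278  0.0652] 879.4 -131.4 28.0
 mid [356. 258.] 1087 [0.6337 0.0442 0.0658] 628.0 51.5 25.0
 mid [542. 267.] 1054 [0.4455 0.0514 0.0658] 441.9 58.7 27.4
 mid [ 92. 285.] 329 [0.8966 0.0703 0.0689] 902.3 76.2 21.2
```

View pics/w1.png

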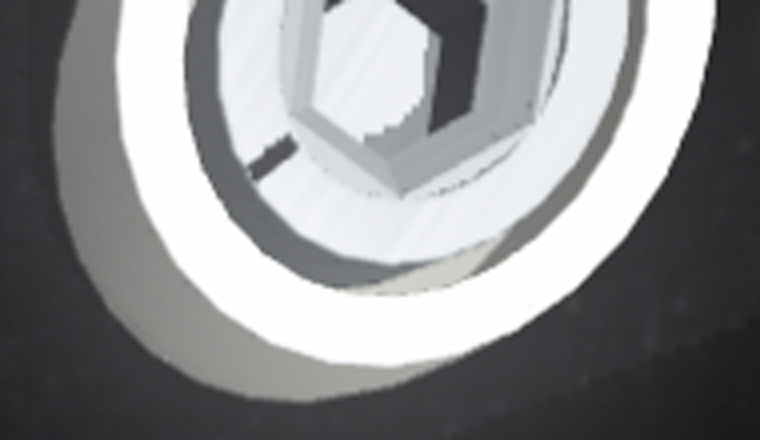

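>>> send_rows(motion=[{"offset": [13,12,0],"turn": 0},{"offset": [13,12,0],"turn": 0},{"offset": [13,12,0],"turn": 0},{"offset": [13,12,0],"turn": 0},{"offset": [13,12,0],"turn": 0},{"offset": [13,12,0],"turn": 0}], hand=1)

```text
t: 0.75
eef_pos: [0.5547, -0.1305, 0.405]
ee_rot: [-3.141, 0.0, -1.572]
force: [-0.2, 0.0, -0.4]
width: 0.0877
```

```bash
python3 - <<'E'
from h import *
s=get_state(); print(s["t"],s["q"].round(3) if hasattr(s["q"],"round") else s["q"],s["eef_pos"],s["ee_rot"])
g=grab_frame("wrist"); np.save("pics/wrist1.npy",g,allow_pickle=True)
P=cloud(g); z=P[...,2]
m=((z>.0675)&(z<.074)&(np.hypot(P[...,0]-.554,P[...,1]+.168)<.06)).astype(np.uint8)
q=P[m>0][:,:2].astype(np.float32)*1000; print(cv2.minEnclosingCircle(q), len(q))
v,u=np.nonzero(m); print(u.min(),u.max(),v.min(),v.max())
# top-down rectified view, 8 px/mm... 6 px/mm about centre at z=.07
S=6;N=600
f=240/np.tan(np.radians(g["vertical_fov"])/2); T=np.linalg.inv(np.array(g["cam_to_world"]))
r,c=np.mgrid[:N,:N]; W=np.stack([.554+(c-N/2)/S/1000,-.168-(r-N/2)/S/1000,np.full(c.shape,.07),np.ones(c.shape)],-1)@T.T
o=cv2.remap(g["frame"],(W[...,0]/-W[...,2]*f+g["cx"]).astype(np.float32),(-W[...,1]/-W[...,2]*f+g["cy"]).astype(np.float32),cv2.INTER_CUBIC)
cv2.imwrite("pics/top1.png",o)
E
```

```text
0.75 [ 0.112  0.186 -0.224 -0.    -1.159 -0.113] [ 0.55465936 -0.13049385  0.40499843] [-3.14089852e+00  1.21083019e-04 -1.57194136e+00]
((555.6851196289062, -170.5194549560547), 57.050323486328125) 4082
253 374 113 231
```

View pics/top1.png

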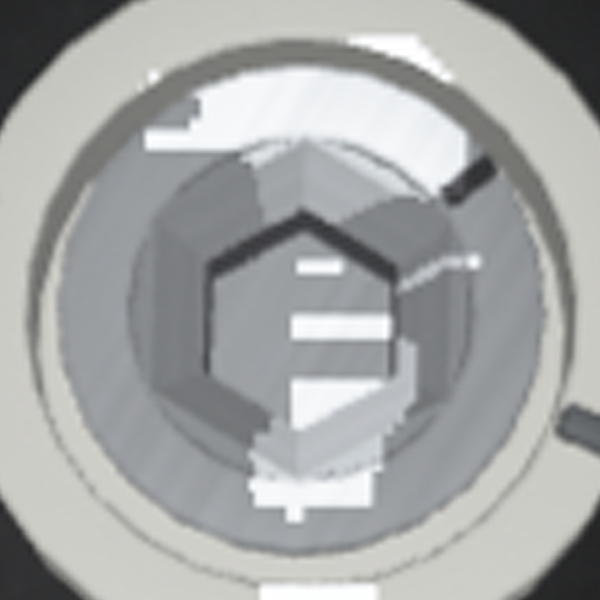

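The rectified view puts the hub centre at px (302,309), i.e. (0.554,-0.169). Socket corners are at about 30° mod 60. The notch is at (470,180), i.e. 37.5°, and the raised mark at (580,425), i.e. about -23°, so roughly 60° of clockwise turn remains. The key bar is at 151.6° (≡ 31.6°), which already nearly matches the socket.

>>> send_rows(motion=[{"offset": [-19.1,11.2,4],"turn": -61.6},{"offset": [-19.1,11.2,4],"turn": -61.6},{"offset": [-19.1,11.2,4],"turn": -61.6},{"offset": [-19.1,11.2,4],"turn": -61.6},{"offset": [-19.1,11.2,4],"turn": -61.6},{"offset": [-19.1,11.2,4],"turn": -61.6},{"offset": [-19.1,11.2,4],"turn": -61.6},{"offset": [-19.1,11.2,4],"turn": -61.6}])

```text
t: 1.6
eef_pos: [0.4433, 0.0623, 0.3646]
ee_rot: [3.141, 0.0, -0.491]
force: [-0.2, 0.4, 0.3]
width: 0.0872
```

>>> send_rows(motion=[{"offset": [0,0,0],"turn": 0}])

```text
t: 1.7
eef_pos: [0.4433, 0.0617, 0.3645]
ee_rot: [3.141, 0.0, -0.498]
force: [-0.5, -0.3, -0.8]
width: 0.0878
```

```bash
python3 - <<'E'
from h import *
s=get_state(); print(s["t"],np.round(s["q"],3),s["eef_pos"],s["ee_rot"])
for n in ["wrist","side","scene"]:
    g=grab_frame(n);P=cloud(g); z=P[...,2]
    m=(z>.099)&(z<.115)&(np.hypot(P[...,0]-.443,P[...,1]-.061)<.055)
    q=P[m]; 
    if len(q)>50: print(n,len(q),cv2.minAreaRect(q[:,:2].astype(np.float32)*1000),np.median(q[:,2]))
    if n=="wrist": cv2.imwrite("pics/w2.png",g["frame"])
E
```

```text
1.7 [ 0.581  0.009 -0.525 -0.    -1.037  0.492] [0.44329469 0.06168636 0.36450185] [ 3.14126792e+00  2.09881992e-04 -4.97790655e-01]
wrist 2344 ((444.0213623046875, 58.727821350097656), (15.920633316040039, 83.2908706665039), 61.75815963745117) 0.1084298121570222
side 631 ((441.52117919921875, 61.76457214355469), (17.03750991821289, 82.52053833007812), 61.44870376586914) 0.10664273438785937
scene 440 ((443.0867614746094, 61.02971649169922), (16.859106063842773, 83.73319244384766), 62.452335357666016) 0.10714896073206381
```

>>> send_rows(motion=[{"offset": [0.1,0.1,4],"turn": 0},{"offset": [0.1,0.1,7.5],"turn": 0},{"offset": [0.1,0.1,9.5],"turn": 0},{"offset": [0.1,0.1,10.7],"turn": 0},{"offset": [0.1,0.1,10.7],"turn": 0}])

```text
t: 2.35
eef_pos: [0.443, 0.0591, 0.2561]
ee_rot: [3.138, 0.002, -0.498]
force: [0.4, 0.1, 0.5]
width: 0.0878
```

>>> send_rows(motion=[{"offset": [0,0,0],"turn": 0},{"offset": [0,0,0],"turn": 0},{"offset": [0,0,0],"turn": 0},{"offset": [0,0,0],"turn": 0},{"offset": [0,0,0],"turn": 0},{"offset": [0,0,0],"turn": 0},{"offset": [0,0,0],"turn": 0},{"offset": [0,0,0],"turn": 0}], hand=-1, squeeze=40)

```text
t: 3.15
eef_pos: [0.4434, 0.0597, 0.2577]
ee_rot: [-3.142, -0.0, -0.496]
force: [-0.1, 0.8, -0.2]
width: 0.0291
```

>>> send_rows(motion=[{"offset": [0,0,0],"turn": 0},{"offset": [0,0,0],"turn": 0},{"offset": [0,0,0],"turn": 0},{"offset": [0,0,0],"turn": 0}])

```text
t: 3.55
eef_pos: [0.4433, 0.0596, 0.2576]
ee_rot: [3.141, 0.0, -0.496]
force: [0.3, -0.2, 1.0]
width: 0.0159
```

Gripped at 16 mm. I'll lift 14 cm.

>>> send_rows(motion=[{"offset": [0,0,-1.5],"turn": 0},{"offset": [0,0,-4],"turn": 0},{"offset": [0,0,-7],"turn": 0},{"offset": [0,0,-10],"turn": 0},{"offset": [0,0,-12.5],"turn": 0},{"offset": [0,0,-14],"turn": 0},{"offset": [0,0,-14],"turn": 0},{"offset": [0,0,-14],"turn": 0}])

```text
t: 4.35
eef_pos: [0.443, 0.0595, 0.397]
ee_rot: [-3.142, 0.001, -0.496]
force: [-0.6, 0.1, -2.3]
width: 0.0158
```

```bash
python3 - <<'E'
from h import *
s=get_state(); t=np.array(s["eef_pos"]); print(s["t"],t,s["ee_rot"],s["force"],s["moment"],s["width"])
ims=[]
for n in ["scene","side"]:
    g=grab_frame(n); P=cloud(g); z=P[...,2]
    f=240/np.tan(np.radians(g["vertical_fov"])/2); T=np.linalg.inv(np.array(g["cam_to_world"]))
    p=T@np.r_[t-[0,0,.21],1]; u=int(p[0]/-p[2]*f+g["cx"]); v=int(-p[1]/-p[2]*f+g["cy"]); print(n,u,v)
    ims.append(cv2.resize(g["frame"][max(v-70,0):max(v-70,0)+140,u-60:u+60],(400,466)))
    near=np.hypot(P[...,0]-t[0],P[...,1]-t[1])<.05
    for lo,hi in [(.232,.245),(.215,.226),(.165,.20),(.14,.165)]:
        m=near&(z>t[2]-.398+lo)&(z<t[2]-.398+hi); q=P[m]
        if len(q)>20: print(lo,len(q),(np.mean(q,0)[:2]-t[:2]).round(4),cv2.minAreaRect(q[:,:2].astype(np.float32)*1000))
    q=P[near&(z>.09)]; print("lowest",np.percentile(q[:,2],[0,1,5]))
cv2.imwrite("pics/held.png",np.hstack(ims))
E
```

```text
4.35 [0.44301549 0.05954337 0.39701394] [-3.14156704e+00  6.75509434e-04 -4.95984927e-01] [-0.57781723  0.11151762 -2.27289347] [-0.11159311  0.14212277  0.01972303] 0.015755693999469734
scene 350 226
0.232 366 [-0.0113  0.0163] ((442.5058288574219, 65.77297973632812), (75.96806335449219, 43.768310546875), 3.6606459617614746)
0.215 63 [0.0014 0.0159] ((436.814453125, 73.41016387939453), (52.702919006347656, 22.071828842163086), 6.014962196350098)
0.165 349 [-0.0045  0.0107] ((439.5692138671875, 67.84115600585938), (33.8689079284668, 20.44822120666504), 26.316627502441406)
0.14 71 [-0.004   0.0098] ((439.21826171875, 66.29066467285156), (33.811676025390625, 16.33628273010254), 31.3623104095459)
lowest [0.15292994 0.16935026 0.20457482]
side 339 201
0.232 587 [-0.0141  0.0169] ((429.35601806640625, 74.41178894042969), (52.81733322143555, 45.431182861328125), 42.01474380493164)
0.215 152 [-0.0022  0.0163] ((435.212890625, 73.25187683105469), (57.84839630126953, 25.215248107910156), 2.821497678756714)
0.165 704 [-0.0065  0.0103] ((435.39605712890625, 69.35100555419922), (43.98194885253906, 25.863134384155273), 30.929244995117188)
0.14 158 [-0.0062  0.0094] ((438.6897277832031, 67.39500427246094), (33.007225036621094, 16.650793075561523), 29.702255249023438)
lowest [0.15302414 0.16227122 0.18382068]
```

View pics/held.png

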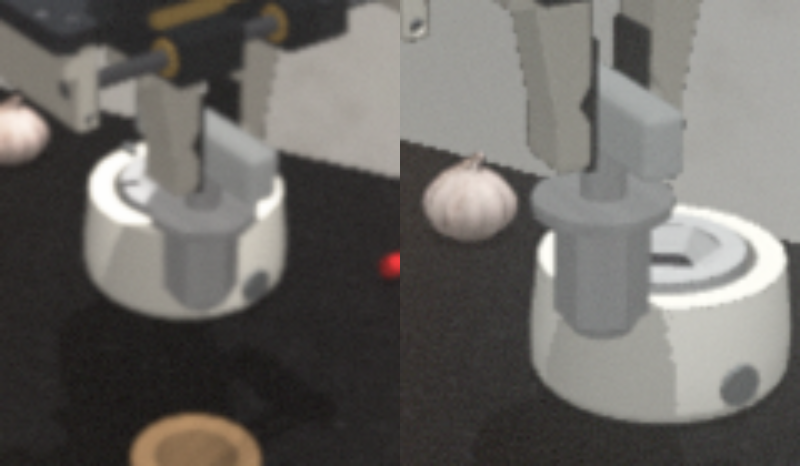

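>>> send_rows(motion=[{"offset": [3,2.2,0],"turn": 1.5},{"offset": [6.5,4.6,0],"turn": 1.5},{"offset": [10,7.2,0],"turn": 1.5},{"offset": [13.5,9.7,0],"turn": 1.5},{"offset": [17,12.2,0],"turn": 1.5},{"offset": [19.5,14,2],"turn": 1.5},{"offset": [20.6,14.8,4],"turn": 1.5},{"offset": [20.6,14.8,5],"turn": 1.5}])

```text
t: 5.25
eef_pos: [0.5539, -0.1702, 0.3437]
ee_rot: [3.139, 0.005, -0.525]
force: [-0.2, 0.1, -2.3]
width: 0.0157
```

>>> send_rows(motion=[{"offset": [0,0,1],"turn": 0},{"offset": [0,0,1],"turn": 0},{"offset": [0,0,1],"turn": 0}])

```text
t: 5.55
eef_pos: [0.5542, -0.1678, 0.3381]
ee_rot: [3.142, -0.0, -0.521]
force: [0.0, 0.3, -1.7]
width: 0.0156
```

```bash
python3 - <<'E'
from h import *
s=get_state(); print(s["t"],s["eef_pos"],s["ee_rot"],s["force"],s["moment"],s["width"])
ims=[]
for n,(u,v) in {"scene":(345,195),"side":(357,190)}.items():
    g=grab_frame(n); ims.append(cv2.resize(g["frame"][v-60:v+60,u-50:u+50],(400,480)))
cv2.imwrite("pics/above.png",np.hstack(ims))
E
```

```text
5.55 [ 0.55424192 -0.1678109   0.33807133] [ 3.14154768e+00 -3.40633086e-04 -5.20554530e-01] [ 0.03238758  0.31797062 -1.72173353] [-0.0416352   0.0152914  -0.01152521] 0.015606937069972232
```

View pics/above.png

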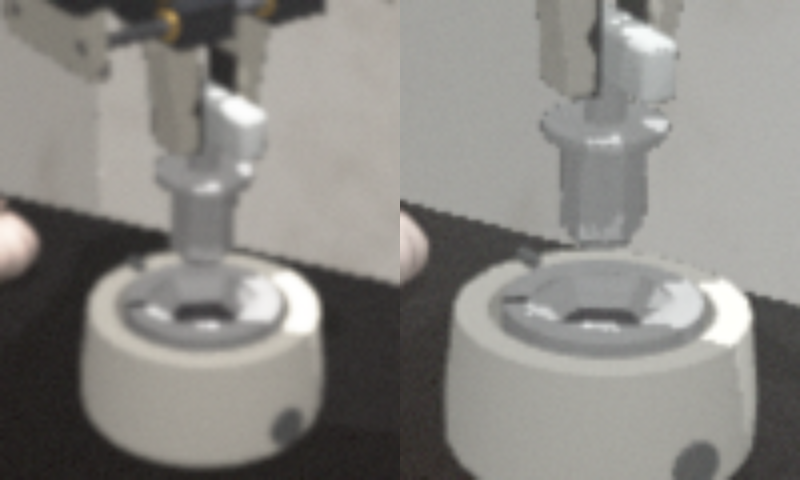

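The key is centred over the hub in both views, so I'm lowering it in steps.

>>> send_rows(motion=[{"offset": [0.03,0.06,1],"turn": 0},{"offset": [0.03,0.06,2],"turn": 0},{"offset": [0.03,0.06,2.6],"turn": 0},{"offset": [0.03,0.06,3],"turn": 0},{"offset": [0.03,0.06,3.4],"turn": 0},{"offset": [0.03,0.06,3.7],"turn": 0},{"offset": [0.03,0.06,4],"turn": 0},{"offset": [0.03,0.06,4],"turn": 0}])

```text
t: 6.45
eef_pos: [0.5541, -0.1692, 0.2973]
ee_rot: [3.141, 0.001, -0.522]
force: [-0.2, -0.4, -1.7]
width: 0.0157
```

>>> send_rows(motion=[{"offset": [0,0,0.5],"turn": 0},{"offset": [0,0,1],"turn": 0},{"offset": [0,0,1.4],"turn": 0},{"offset": [0,0,1.7],"turn": 0},{"offset": [0,0,1.85],"turn": 0},{"offset": [0,0,1.85],"turn": 0},{"offset": [0,0,1.85],"turn": 0}])

```text
t: 7.15
eef_pos: [0.5542, -0.1692, 0.2792]
ee_rot: [-3.142, -0.0, -0.522]
force: [-0.4, -0.0, -1.9]
width: 0.0158
```

>>> send_rows(motion=[{"offset": [0,0,0.1],"turn": 0},{"offset": [0,0,0.1],"turn": 0},{"offset": [0,0,0.1],"turn": 0}])

```text
t: 7.45
eef_pos: [0.5544, -0.1693, 0.2786]
ee_rot: [-3.141, -0.001, -0.522]
force: [-0.2, 0.1, 2.6]
width: 0.0158
```

The force rise shows contact with the floor at the expected height, so the key is seated. Now turning clockwise.

>>> send_rows(motion=[{"offset": [0,0,-0.05],"turn": 5},{"offset": [0,0,-0.05],"turn": 11},{"offset": [0,0,-0.05],"turn": 17},{"offset": [0,0,-0.05],"turn": 23},{"offset": [0,0,-0.05],"turn": 29},{"offset": [0,0,-0.05],"turn": 35},{"offset": [0,0,-0.05],"turn": 40},{"offset": [0,0,-0.05],"turn": 40}])

```text
t: 8.25
eef_pos: [0.5543, -0.1691, 0.2787]
ee_rot: [-3.141, -0.0, -1.221]
force: [0.9, 0.7, -0.9]
width: 0.0155
```

```bash
python3 - <<'E'
from h import *
s=get_state(); print(s["t"],np.round(s["q"],2),s["eef_pos"],s["ee_rot"],s["force"],s["moment"],s["width"])
E
```

```text
8.25 [ 0.04  0.32 -0.37 -0.   -0.89  0.31] [ 0.55431498 -0.16909578  0.27865406] [-3.14106882e+00 -1.95079078e-05 -1.22118139e+00] [ 0.94182645  0.7189964  -0.86838874] [ 0.25523696 -0.3148709  -0.08141573] 0.015510970586059991
```

>>> send_rows(motion=[{"offset": [0,0,0],"turn": 5},{"offset": [0,0,0],"turn": 10},{"offset": [0,0,0],"turn": 15},{"offset": [0,0,0],"turn": 20},{"offset": [0,0,0],"turn": 24},{"offset": [0,0,0],"turn": 26},{"offset": [0,0,0],"turn": 28},{"offset": [0,0,0],"turn": 28}])

```text
t: 9.05
eef_pos: [0.5545, -0.1691, 0.2787]
ee_rot: [-3.141, 0.0, -1.707]
force: [2.0, 0.9, -2.1]
width: 0.0162
```

```bash
cat > look.py <<'E'
from h import *
import sys
s=get_state(); print(s["t"],np.round(s["q"],2),s["eef_pos"],s["ee_rot"],s["force"],s["moment"],s["width"])
ims=[]
for n,(u,v) in {"scene":(345,205),"side":(357,200)}.items():
    g=grab_frame(n); ims.append(cv2.resize(g["frame"][v-50:v+50,u-50:u+50],(400,400),interpolation=2))
cv2.imwrite(f"pics/{sys.argv[1]}.png",np.hstack(ims))
E
python3 look.py turn1
```

```text
9.05 [ 0.04  0.32 -0.37 -0.   -0.89 -0.18] [ 0.5544503  -0.16908258  0.27866273] [-3.14078236e+00  2.73716239e-04 -1.70663143e+00] [ 1.95675381  0.9342219  -2.12625276] [ 0.36812073 -0.79828574  0.03641657] 0.01619125704664565
```

View pics/turn1.png

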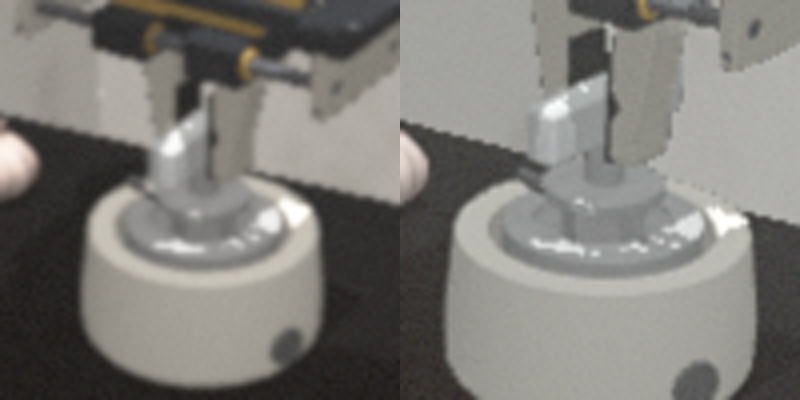

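The key sits well down in the socket and the hub has turned. The notch is hidden near the mark, at about (535,190) in the side crop. I'll continue slowly on moment and yaw feedback.

>>> send_rows(motion=[{"offset": [0,0,0],"turn": 1.5},{"offset": [0,0,0],"turn": 3},{"offset": [0,0,0],"turn": 4},{"offset": [0,0,0],"turn": 4}])

```text
t: 9.55
eef_pos: [0.5544, -0.1691, 0.2787]
ee_rot: [-3.141, 0.0, -1.779]
force: [4.0, 1.4, -3.8]
width: 0.0157
```

```bash
python3 - <<'E'
from h import *
s=get_state(); print(s["eef_pos"],s["ee_rot"],s["force"],s["moment"],s["joint_efforts"])
E
```

```text
[ 0.5544025  -0.16914761  0.27866982] [-3.14094981e+00  2.38752404e-04 -1.77911853e+00] [ 3.97094503  1.42860054 -3.83054382] [ 0.54157995 -1.58293571  0.11099015] [ -1.44789029 -51.43208027  22.89012372   6.19134933  -1.61162607
  -0.37427366]
```

>>> send_rows(motion=[{"offset": [0,0,0],"turn": 1.5},{"offset": [0,0,0],"turn": 3},{"offset": [0,0,0],"turn": 4},{"offset": [0,0,0],"turn": 4}])

```text
t: 9.95
eef_pos: [0.5544, -0.1692, 0.2787]
ee_rot: [-3.141, 0.0, -1.849]
force: [5.2, 1.4, -4.7]
width: 0.0158
```

```bash
python3 - <<'E'
from h import *
s=get_state(); print(s["eef_pos"],s["ee_rot"],s["force"],s["moment"],s["joint_efforts"])
E
```

```text
[ 0.55437848 -0.16916856  0.27871024] [-3.14098920e+00  1.92690698e-04 -1.84924964e+00] [ 5.15174943  1.39865067 -4.6883789 ] [ 0.53584225 -2.13316314  0.05191411] [ -1.67982873 -51.71321154  22.3653996    6.19219601  -2.11063586
  -0.39627822]
```

```bash
python3 - <<'E'
from h import *
g=grab_frame("wrist"); im=g["frame"]
for n in ["side","scene"]:
    h=grab_frame(n);P=cloud(h); z=P[...,2]
    m=(z>.118)&(z<.1335)&(np.hypot(P[...,0]-.5544,P[...,1]+.169)<.05)
    q=P[m]; np.save(f"pics/bar_{n}.npy",q); hi=q[q[:,2]>.126]; print(n,len(q),cv2.minAreaRect(q[:,:2].astype(np.float32)*1000), np.percentile(q[:,2],[5,50,95,99]))
    if n=="side": c=cv2.resize(h["frame"][150:250,307:407],(480,480),interpolation=2)
cv2.imwrite("pics/w3.png",np.hstack([cv2.resize(im,(320,240))[:, :],cv2.resize(c,(240,240))]) if 0 else np.hstack([cv2.resize(im[0:480,100:540],(320,350),interpolation=cv2.INTER_AREA),cv2.resize(c,(350,350))]))
E
```

```text
side 460 ((548.6707763671875, -161.94143676757812), (74.62541198730469, 48.7347412109375), 42.64693832397461) [0.11889511 0.12640583 0.13241947 0.13324989]
scene 277 ((549.81689453125, -164.92161560058594), (76.94033813476562, 44.076290130615234), 44.566123962402344) [0.11942096 0.12711093 0.13221057 0.13312856]
```

View pics/w3.png

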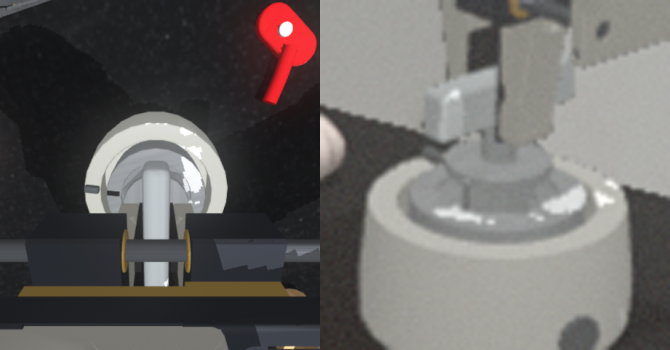

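The wrist view shows the mark at (92,188) and the notch at (112,193), nearly in line. I'll measure both.

```bash
cat > ang.py <<'E'
from h import *
g=grab_frame("wrist"); P=cloud(g); s=get_state()
print(s["t"],s["ee_rot"],np.round(s["force"],1),np.round(s["moment"],2))
f=240/np.tan(np.radians(g["vertical_fov"])/2)
V=g["frame"].max(-1).astype(int); c=np.array([.5543,-.169])
v,u=np.mgrid[:480,:640]
for nm,zz,r0,r1 in [("notch",.070,.031,.040),("mark",.069,.046,.060)]:
    T=np.array(g["cam_to_world"]); w=np.stack([(u-g["cx"])/f,-(v-g["cy"])/f,-np.ones(u.shape)],-1)@T[:3,:3].T
    Q=T[:3,3]+w*((zz-T[2,3])/w[...,2])[...,None]
    d=Q[...,:2]-c; r=np.hypot(*d.transpose(2,0,1)); a=np.degrees(np.arctan2(d[...,1],d[...,0]))
    m=((r>r0)&(r<r1)&(a>-60)&(a<60)&(V<(90 if nm=="notch" else 130))).astype(np.uint8)
    k,l,st,_=cv2.connectedComponentsWithStats(m)
    for i in range(1,k):
        if st[i,4]>8: print(nm,st[i,4],"ang",a[l==i].mean().round(2),a[l==i].min().round(1),a[l==i].max().round(1),"r",r[l==i].mean().round(4),"px",u[l==i].mean().round(),v[l==i].mean().round())
E
python3 ang.py
```

```text
10.15 [-3.14099667e+00  2.20229159e-04 -1.84858669e+00] [ 4.7  0.9 -5.8] [ 0.55 -2.18  0.1 ]
notch 87 ang -21.78 -24.8 -18.7 r 0.0354 px 255.0 265.0
notch 285 ang 19.01 6.2 33.7 r 0.0363 px 266.0 301.0
notch 151 ang 49.66 41.1 57.3 r 0.0356 px 291.0 318.0
mark 17 ang -42.64 -47.2 -38.2 r 0.0597 px 222.0 227.0
mark 1980 ang 20.16 -36.9 59.9 r 0.0537 px 251.0 311.0
```

>>> send_rows(motion=[{"offset": [0,0,0],"turn": 1},{"offset": [0,0,0],"turn": 2},{"offset": [0,0,0],"turn": 3},{"offset": [0,0,0],"turn": 4},{"offset": [0,0,0],"turn": 4}])

```text
t: 10.65
eef_pos: [0.5544, -0.1692, 0.2788]
ee_rot: [-3.141, 0.0, -1.918]
force: [4.8, 0.5, -4.1]
width: 0.0157
```

```bash
sed -i 's/(90 if nm=="notch" else 130)/(90 if nm=="notch" else 105)/' ang.py; python3 ang.py; python3 - <<'E'
from h import *
g=grab_frame("wrist"); cv2.imwrite("pics/w4.png",cv2.resize(g["frame"][220:310,190:320],None,fx=5,fy=5,interpolation=2))
E
```

```text
10.7 [-3.14110554e+00 -2.57671737e-06 -1.91776434e+00] [ 5.2  0.  -4.7] [ 0.57 -2.17  0.53]
notch 89 ang -23.11 -26.4 -20.4 r 0.0354 px 255.0 268.0
notch 284 ang 15.0 2.2 29.7 r 0.0362 px 266.0 301.0
notch 150 ang 45.67 37.1 53.3 r 0.0356 px 291.0 318.0
mark 1391 ang 8.79 -46.0 39.4 r 0.0541 px 242.0 306.0
mark 556 ang 49.41 35.6 60.0 r 0.0528 px 286.0 340.0
```

View pics/w4.png

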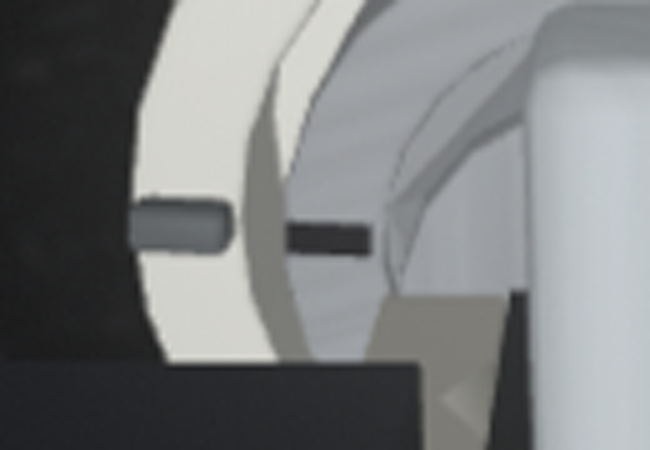

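The moment jumped to 0.53 N m while the notch moved only 1.3° of the 4° commanded, and notch and mark line up (mark at about (182,227), notch at (330,240) in the crop). One small confirming push.

>>> send_rows(motion=[{"offset": [0,0,0],"turn": 1},{"offset": [0,0,0],"turn": 2},{"offset": [0,0,0],"turn": 2.5},{"offset": [0,0,0],"turn": 2.5}])

```text
t: 11.15
eef_pos: [0.5543, -0.1692, 0.2788]
ee_rot: [-3.141, -0.0, -1.962]
force: [5.1, 0.9, -3.9]
width: 0.0161
```

```bash
python3 ang.py
```

```text
11.2 [-3.14118279e+00 -3.35015292e-05 -1.96120832e+00] [ 4.3  1.1 -3.8] [ 0.4  -2.08  0.86]
notch 79 ang -23.28 -26.1 -20.8 r 0.0354 px 255.0 270.0
notch 283 ang 12.36 -0.4 27.3 r 0.0363 px 266.0 301.0
notch 151 ang 43.34 35.3 50.9 r 0.0356 px 291.0 318.0
mark 1368 ang 7.13 -45.4 36.1 r 0.0541 px 242.0 307.0
mark 622 ang 48.21 33.1 60.0 r 0.0529 px 287.0 341.0
```

>>> send_rows(motion=[{"offset": [0,0,0],"turn": -2.5},{"offset": [0,0,0],"turn": -5},{"offset": [0,0,0],"turn": -5}])

```text
t: 11.5
eef_pos: [0.5543, -0.1693, 0.2788]
ee_rot: [-3.141, 0.001, -1.874]
force: [5.2, 1.3, -4.0]
width: 0.0157
```

>>> send_rows(motion=[{"offset": [0,0,0],"turn": 0},{"offset": [0,0,0],"turn": 0},{"offset": [0,0,0],"turn": 0},{"offset": [0,0,0],"turn": 0},{"offset": [0,0,0],"turn": 0},{"offset": [0,0,0],"turn": 0},{"offset": [0,0,0],"turn": 0},{"offset": [0,0,0],"turn": 0}], hand=0.6)

```text
t: 12.3
eef_pos: [0.5541, -0.1692, 0.2787]
ee_rot: [3.142, -0.0, -1.874]
force: [-0.1, 0.2, -0.0]
width: 0.0687
```

```bash
python3 ang.py | head -2
```

```text
12.35 [ 3.14148253e+00 -4.51671839e-05 -1.87445686e+00] [-0.5 -0.5 -0.4] [ 0.06 -0.02 -0.02]
notch 84 ang -20.3 -23.2 -17.2 r 0.0356 px 254.0 268.0
```

```bash
python3 - <<'E'
from h import *
s=get_state(); print(s["t"])
g=grab_frame("wrist"); cv2.imwrite("pics/w5.png",np.hstack([cv2.resize(g["frame"][220:310,190:320],(400,277),interpolation=2),cv2.resize(g["frame"][140:320,180:440],(400,277),interpolation=2)]))
for yaw,c in [(0,0)]:
    a=ray(g,226,265,.069); print(a)
E
```

```text
12.35
[ 0.60322237 -0.18783816  0.069     ]
```

View pics/w5.png

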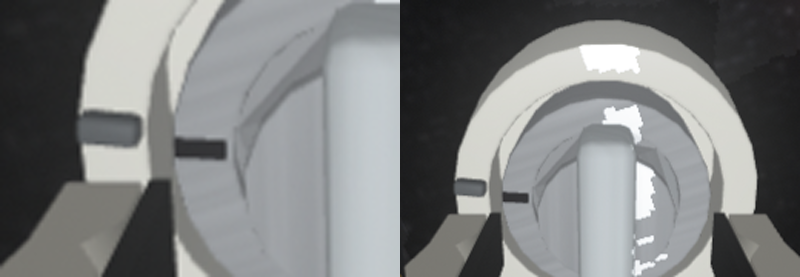

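The notch now sits about 2.5° short of the mark: the hub followed the key back when I unwound. I'll regrip, turn to the stop again and release without unwinding.

>>> send_rows(motion=[{"offset": [0,0,0],"turn": 0},{"offset": [0,0,0],"turn": 0},{"offset": [0,0,0],"turn": 0},{"offset": [0,0,0],"turn": 0},{"offset": [0,0,0],"turn": 0},{"offset": [0,0,0],"turn": 0},{"offset": [0,0,0],"turn": 0},{"offset": [0,0,0],"turn": 0}], hand=-1, squeeze=30)

```text
t: 13.2
eef_pos: [0.5544, -0.1693, 0.2787]
ee_rot: [-3.141, 0.0, -1.874]
force: [0.8, -0.8, -1.2]
width: 0.0156
```

>>> send_rows(motion=[{"offset": [0,0,0],"turn": 1},{"offset": [0,0,0],"turn": 2},{"offset": [0,0,0],"turn": 3},{"offset": [0,0,0],"turn": 4},{"offset": [0,0,0],"turn": 5},{"offset": [0,0,0],"turn": 5}])

```text
t: 13.8
eef_pos: [0.5543, -0.1692, 0.2787]
ee_rot: [-3.141, -0.0, -1.962]
force: [1.9, -0.8, -2.7]
width: 0.0158
```

```bash
python3 ang.py | head -2
```

```text
13.85 [-3.14125431e+00 -3.96466414e-05 -1.96120846e+00] [ 2.2 -0.7 -2. ] [-0.33 -0.98  0.76]
notch 82 ang -23.36 -26.1 -20.8 r 0.0356 px 254.0 270.0
```

>>> send_rows(motion=[{"offset": [0,0,0],"turn": 0},{"offset": [0,0,0],"turn": 0},{"offset": [0,0,0],"turn": 0},{"offset": [0,0,0],"turn": 0},{"offset": [0,0,0],"turn": 0},{"offset": [0,0,0],"turn": 0},{"offset": [0,0,0],"turn": 0},{"offset": [0,0,0],"turn": 0}], hand=0.6)

```text
t: 14.65
eef_pos: [0.5541, -0.1692, 0.2787]
ee_rot: [3.142, -0.0, -1.962]
force: [-0.9, -0.6, 0.2]
width: 0.0694
```

```bash
python3 ang.py | head -2
```

```text
14.7 [ 3.14155693e+00 -1.41001769e-05 -1.96178191e+00] [-0.1  0.3 -0.7] [ 0.01 -0.05  0.  ]
notch 76 ang -23.36 -26.0 -21.1 r 0.0357 px 254.0 270.0
```

The notch stayed at -23.4° after release. Retreating straight up.

>>> send_rows(motion=[{"offset": [0,0,-1],"turn": 0},{"offset": [0,0,-3],"turn": 0},{"offset": [0,0,-6],"turn": 0},{"offset": [0,0,-9],"turn": 0},{"offset": [0,0,-12],"turn": 0},{"offset": [0,0,-13],"turn": 0},{"offset": [0,0,-13],"turn": 0},{"offset": [0,0,-13],"turn": 0}])

```text
t: 15.5
eef_pos: [0.5538, -0.1691, 0.4081]
ee_rot: [3.141, 0.0, -1.962]
force: [-0.6, -0.3, -1.2]
width: 0.0701
```

```bash
python3 ang.py | head -3; python3 - <<'E'
from h import *
for n in ["side","scene"]:
    h=grab_frame(n);P=cloud(h); z=P[...,2]
    for c in [(.554,-.169),(.6275,.054)]:
        q=P[(z>.0965)&(z<.14)&(np.hypot(P[...,0]-c[0],P[...,1]-c[1])<.055)]
        t=q[q[:,2]>np.percentile(q[:,2],60)]; print(n,np.percentile(q[:,2],[50,95,99]).round(4),cv2.minAreaRect(q[:,:2].astype(np.float32)*1000))
    if n=="side": a=h["frame"][120:300,200:420]
w=grab_frame("wrist")["frame"]
cv2.imwrite("pics/end.png",np.hstack([cv2.resize(a,(400,327)),cv2.resize(w[100:427,120:520],(400,327))]))
E
```

```text
15.55 [ 3.13981421e+00 -2.90977167e-04 -1.96196945e+00] [-1.  0. -0.] [ 0.06  0.04 -0.04]
notch 28 ang -22.72 -25.5 -20.9 r 0.0356 px 276.0 215.0
mark 200 ang 9.21 -33.6 59.5 r 0.0579 px 269.0 241.0
side [0.1195 0.1289 0.1296] ((551.7570190429688, -167.19793701171875), (84.6063232421875, 19.59937858581543), 71.85411834716797)
side [0.0987 0.1002 0.1005] ((625.7522583007812, 57.141868591308594), (46.06282043457031, 12.256298065185547), 35.40972137451172)
scene [0.1217 0.1299 0.1306] ((553.2030639648438, -167.4816131591797), (85.34928131103516, 17.66513442993164), 69.826171875)
scene [0.0991 0.1009 0.1011] ((626.9965209960938, 54.524131774902344), (45.50576400756836, 16.300901412963867), 31.73152732849121)
```

View pics/end.png

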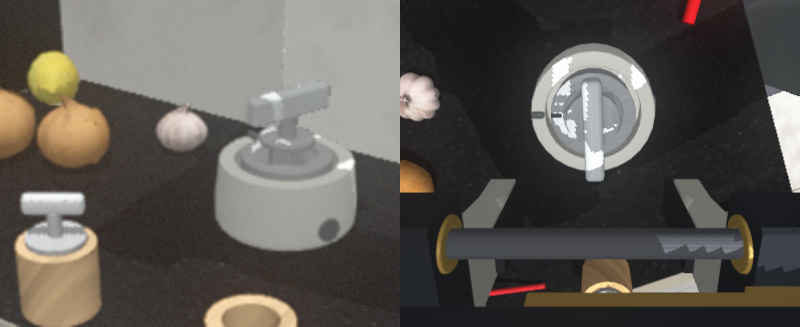

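The final view shows the key upright and seated (bar top 0.130 m, as expected). The notch at (556,115) is in line with the mark at (537,115), and the small key is untouched. Handing in.

```bash
python3 -c "
from station import *
print(job_done())"
```

```text
the job is handed in; nothing more can be done
None
```

I took the large key out of its block, seated it in the socket and turned the hub clockwise to its stop. I then let go, raised the gripper clear and handed the job in at about 15.7 s.

**First release:** I unwound the grip before letting go, and the hub followed the key back about 2.5°. I gripped the key again, turned back to the stop and released without unwinding.

**Last checks:**
- **Stop:** With the key turned against the stop, the moment read about 0.8 N m and the notch stopped moving, reading -23.4°.
- **Notch and mark:** After release and with the gripper raised, the notch read about -22.7°, against about -22.7° for the mark measured at the start. They look in line in the final picture. My colour mask never isolated the mark, so I read its angle off the picture, good to about a degree.
- **Key:** It stands upright, with the bar top at 0.130 m, the height expected for a fully seated key.
- **Small key:** It is still in its block at the position first measured, to within about 3 mm.
- **Forces:** The wrist force readings, taken at the end of each move, stayed below about 8 N.

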